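# Nest the corner angles and run them through the profile check

### The arm

A 6-joint arm with a two-finger parallel gripper is mounted at the origin on the work surface. World frame = base frame: x ahead of the robot, y to its left, z up, the work surface at z = 0. Lengths are in m, angles in rad, forces in N, time in s.
With the tool pointing down it reaches from about 0.375 to 0.925 m from the base axis. Payload 5.7 kg.
Tool frame: the origin (TCP) lies midway between the tips of the shut fingers; the grasp point (between the pads) lies 19 mm behind it; z points along the fingers, y is the line along which they close (so a half turn about z gives the same grasp; the last joint's range is limited). The gripper opens to 88 mm and grips with 3 to 60 N. Pads are 20 mm wide; open, the fingers measure 115 mm over their backs; the gripper's body (75 mm by 178 mm) begins 61 mm behind the grasp point.
Start: joints at [-1.381, 0.359, 1.51, -0, 1.272, -0.115], TCP at [0.18, -0.572, 0.191] pointing down, gripper open.
Joint ranges: [-2.97, 2.97], [-1.01, 2.36], [0.21, 2.38], [-0.96, 4.11], [0.2, 2.71], [-2.98, 2.98]. Speed limits (rad/s): [2.39, 2.39, 3.14, 3.14, 3.14, 3.14].

### API

Orientations are given as a unit quaternion [x, y, z, w].
In Python, from bench import move_ptp, servo_line, goto_joints, move_gripper, sleep, inverse_kinematics, capture, PlanningError, close_job, spot_in, silhouettes, current_clock, current_joint_pos, current_qvel, current_joint_torque, current_position, current_orientation, current_force, current_torque, current_finger_gap, current_grip_force gives the robot as it stands. Calls block until the motion is done:
- move_ptp(position, orientation): joint-space move of the TCP to a pose.
- servo_line(position, orientation=None, rate=0.15, contact_N=None): straight line of the TCP; orientation=None keeps the orientation; rate is the mean speed in m/s. With contact_N (N) it stops when the force on the tool has changed by that much, and returns True; else False.
- goto_joints(angles): joint-space move.
- move_gripper(opening): finger opening in m; the grip force is fixed at half the most; returns when the fingers have stopped.
- sleep(seconds).
- inverse_kinematics(position, orientation): joint angles nearest the present ones, or None.
- capture(name): name is "side" or "top" or "wrist"; returns a dict with "image" (420x560x3 uint8, blue, green, red), "range_z" (420x560 float32, m along the optical axis (not along the pixel's ray), 0 where there is no reading), "intrinsics" (3x3 intrinsics, pixels), "R" (3x3) and "t" (3): a world point X has camera coordinates R X + t. Camera axes: x right, y down, z forward; pixel columns grow to the right and rows downward; lengths in m; the calibration is good to about 2 mm. A picture is of the moment at which its call begins.
A pose or a line that the arm cannot do raises PlanningError and nothing moves.
- close_job(): hands the job in; it is judged then, once.
Trained networks look in the newest picture that a camera, given by its name, has taken for a name from the list of things; names that differ only in an ending like _2 or _b are one class to them, and where a whole thing is asked for, a point or a joint stands for the part that bears it (a point fixed in the world has none). Each returns a list of dicts, best first, with "conf" (0 to 1); they miss things now and then, are a little off and sometimes report something else, mostly with a low value. They report only what shows in the picture. A call takes as long as a camera call. They do not tell look-alikes from the thing itself.
- spot_in(camera, query): "xy" ([column, row] in pixels, amid what is visible of it).
- silhouettes(camera, query): "region" (420x560 bool, what is visible of it) and "xy" ([column, row] in pixels, amid what is visible of it).
Readings, each from a call of its own:
- current_clock(): time.
- current_joint_pos(): joint angles.
- current_qvel(): joint speeds.
- current_joint_torque(): joint torques, N m.
- current_position(): TCP position.
- current_orientation(): TCP orientation.
- current_force(): force on the tool from outside, world axes, zero at the start.
- current_torque(): the same for the moment, N m.
- current_finger_gap(): finger opening in m.
- current_grip_force(): force on a finger pad.
Only numpy, scipy, OpenCV 4.12 (cv2) and the standard library are available. Lean on these libraries where they do the work, as an engineer would, in place of code of your own. Each camera call takes 0.05 s, during which the arm holds its last target. There are 200 camera calls.

### The job

Draw the blue carriage of the profile-check station out from under the scanner head and nest every aluminium corner angle that is on the bench over its saddle, one upon the next, legs lying fully together and the ends flush with one another and centred on the saddle. Slide the loaded carriage back under the head until it is fully home and press the green button to run the check, then draw the carriage fully out again with the nested set still in order on it. Do not knock the scanner head, and leave the other things on the bench where they are.

Things in the scene. Friction and masses are not known exactly. Their poses are not given: they have to be found in the camera images.
- angle1: Corner angle: 60 mm of bare aluminium 45x45x5 mm angle section, blue film strip on each leg, 70 g; may be absent. Starts as a tent on the bench: ridge up, 35.4 mm high, 64 mm wide over the legs, upright end faces 60 mm apart (hangs level when held by these near the ridge). Origin: centre of its underside, 35.4 mm below the ridge. x along the ridge, z up through it; ends alike.
- angle2: Corner angle exactly like angle1; may be absent.
- angle3: Corner angle exactly like angle1; may be absent.
- angle4: Corner angle exactly like angle1; may be absent.
- angle5: Corner angle exactly like angle1; may be absent.
- saddle (a point): Middle of the ridge line of the carriage's dark tent-shaped saddle (50 mm long, 28 mm legs), 74 mm above the bench, 34 mm above the blue plate. y along ridge and slide, towards the scanner head; x across; z up. Moves with the carriage. The first nested angle's origin lies 28.3 mm below this point, its ridge 7.1 mm above; each further angle 7.1 mm higher.
- pull_knob (a point): Point on the axis of the carriage's upright black pull knob (26 mm diameter, 50 to 90 mm above the bench, orange disc on top), 75 mm above the bench, 130 mm from the saddle on the side away from the scanner head. Moves with the carriage.
- carriage (a joint): Travel of the blue carriage (plate 90 x 200 mm, top 40 mm above the bench) on its straight slide: 0 = drawn out to the front stop, for loading; 0.200 m = fully home at the rear stop, saddle under the middle of the head. Grows along the saddle's y. Friction about 2.5 N, no latch. Starts at least partly under the head.
- scanner_head: Black box on a grey column, fixed, overhanging the slide: underside 130 mm, top 210 mm above the bench (green lamp to 245 mm). Origin: on the bench right below the saddle of the drawn-out carriage; y along the slide. The head covers y 150 to 250 and x -55 to 135 mm of this frame, the column x 95 to 140 mm.
- check_button (a joint): Green push button, 30 mm diameter, sprung: 0 = up, 0.006 m = fully down at about 5 N; the check starts at 4 mm. On a yellow box 75 x 75 x 32 mm standing on the bench.
- check_button_top (a point): Centre of the top face of the green button, 54 mm above the bench; pressed straight down.
- tape_roll: Roll of masking tape lying flat, 84 mm across, 24 mm high. Not part of the job. Origin: centre of its underside.
- screwdriver: Red-handled screwdriver lying on the bench, under 35 mm high. Not part of the job. Origin: underside, near the middle of its length.
- knife: Blue utility knife, 130 mm long, 14 mm high, lying. Not part of the job. Origin: centre of its underside.
- pliers: Red-handled pliers, about 160 mm long, 12 mm high, lying. Not part of the job. Origin: centre of its underside.
- spray_can: White and yellow spray can, 62 mm across, 170 mm high, standing. Not part of the job. Origin: centre of its underside.
- battery_box: Small cardboard box 60 x 50 x 45 mm. Not part of the job. Origin: centre of its underside.
Not all that is in view belongs to the job. Leave any pink look-alike of the angle3 alone. What is shaped like the angle5 but red or turquoise is not meant.

How it is judged:
On the way, in this order (a step that is already met when the one before it is completed fails the run):
1. every corner angle present is nested over the saddle, ends flush, with the carriage out from under the head (x of angle1 in the frame of saddle between -0.004 and 0.004 m and y of angle1 in the frame of saddle between -0.006 and 0.006 m and z of angle1 in the frame of saddle between -0.032 and 0.004 m and angle between the x axis of each of angle1, angle2, angle3, angle4, angle5 and the y axis of saddle, either way round below 0.09 rad and angle between each of angle1, angle2, angle3, angle4, angle5's own z axis and vertical below 0.09 rad and x of angle2 in the frame of saddle between -0.004 and 0.004 m and y of angle2 in the frame of saddle between -0.006 and 0.006 m and z of angle2 in the frame of saddle between -0.032 and 0.004 m and x of angle3 in the frame of saddle between -0.004 and 0.004 m and y of angle3 in the frame of saddle between -0.006 and 0.006 m and z of angle3 in the frame of saddle between -0.032 and 0.004 m and x of angle4 in the frame of saddle between -0.004 and 0.004 m and y of angle4 in the frame of saddle between -0.006 and 0.006 m and z of angle4 in the frame of saddle between -0.032 and 0.004 m and x of angle5 in the frame of saddle between -0.004 and 0.004 m and y of angle5 in the frame of saddle between -0.006 and 0.006 m and z of angle5 in the frame of saddle between -0.032 and 0.004 m and linear speed of each of angle1, angle2, angle3, angle4, angle5 below 0.02 m/s and value of joint carriage below 0.06 m), for 0.2 s.
2. the loaded carriage is fully home under the scanner head, the set still nested (x of angle1 in the frame of saddle between -0.004 and 0.004 m and y of angle1 in the frame of saddle between -0.006 and 0.006 m and z of angle1 in the frame of saddle between -0.032 and 0.004 m and angle between the x axis of each of angle1, angle2, angle3, angle4, angle5 and the y axis of saddle, either way round below 0.09 rad and angle between each of angle1, angle2, angle3, angle4, angle5's own z axis and vertical below 0.09 rad and x of angle2 in the frame of saddle between -0.004 and 0.004 m and y of angle2 in the frame of saddle between -0.006 and 0.006 m and z of angle2 in the frame of saddle between -0.032 and 0.004 m and x of angle3 in the frame of saddle between -0.004 and 0.004 m and y of angle3 in the frame of saddle between -0.006 and 0.006 m and z of angle3 in the frame of saddle between -0.032 and 0.004 m and x of angle4 in the frame of saddle between -0.004 and 0.004 m and y of angle4 in the frame of saddle between -0.006 and 0.006 m and z of angle4 in the frame of saddle between -0.032 and 0.004 m and x of angle5 in the frame of saddle between -0.004 and 0.004 m and y of angle5 in the frame of saddle between -0.006 and 0.006 m and z of angle5 in the frame of saddle between -0.032 and 0.004 m and value of joint carriage above 0.192 m), for 0.2 s.
3. the green button is pressed down with the nested set under the head (all of step 2 and value of joint check_button above 0.004 m), for 0.04 s.
At the end, for the whole second after the job is handed in: The carriage is drawn out to within 10 mm of its front stop and every angle present lies nested on the saddle: within 4 mm across and 6 mm along, ridge parallel and upright within 5 degrees, none higher than the fifth place in the nest (4 mm allowed), at rest (x of angle1 in the frame of saddle between -0.004 and 0.004 m and y of angle1 in the frame of saddle between -0.006 and 0.006 m and z of angle1 in the frame of saddle between -0.032 and 0.004 m and angle between the x axis of each of angle1, angle2, angle3, angle4, angle5 and the y axis of saddle, either way round below 0.09 rad and angle between each of angle1, angle2, angle3, angle4, angle5's own z axis and vertical below 0.09 rad and x of angle2 in the frame of saddle between -0.004 and 0.004 m and y of angle2 in the frame of saddle between -0.006 and 0.006 m and z of angle2 in the frame of saddle between -0.032 and 0.004 m and x of angle3 in the frame of saddle between -0.004 and 0.004 m and y of angle3 in the frame of saddle between -0.006 and 0.006 m and z of angle3 in the frame of saddle between -0.032 and 0.004 m and x of angle4 in the frame of saddle between -0.004 and 0.004 m and y of angle4 in the frame of saddle between -0.006 and 0.006 m and z of angle4 in the frame of saddle between -0.032 and 0.004 m and x of angle5 in the frame of saddle between -0.004 and 0.004 m and y of angle5 in the frame of saddle between -0.006 and 0.006 m and z of angle5 in the frame of saddle between -0.032 and 0.004 m and linear speed of each of angle1, angle2, angle3, angle4, angle5 below 0.02 m/s and value of joint carriage below 0.01 m); the robot touches nothing.
It fails at once if the robot knocks the scanner head (more than 8 N) (contact force between scanner_head and the arm above 8 N or contact force between scanner_head and the fingers above 8 N).
It fails at once if a thing that is not part of the job is moved more than 50 mm (distance of any of tape_roll, screwdriver, knife, pliers, spray_can, battery_box from where it was at the start of the episode above 0.05 m).
Of angle1, angle2, angle3, angle4, angle5 only 3 to 5 are there at a start; the rules pass over those that are not, and their reading is None.
At some moment in a run one of angle1, angle2, angle3, angle4, angle5 may be knocked a few centimetres aside while the robot is not near it.
Once in a run the grip may slacken for a moment while it holds something.
It also fails if it takes over 210 s, if anything falls off the work surface, if the arm or the gripper's body presses on something with over 40 N, if the wrist force passes 120 N, or if a joint passes its speed limit or range.

## Working session

There is one attempt and no reset: what is moved stays moved. The work goes in short steps, each a Python script; the robot and the scene stay as the last script left them, time stands still between calls to the robot, and variables do not carry over. Pictures are saved under pics/ and viewed, at most 14 in all, crops included, and the job is handed in when it is done.

```bash
mkdir -p pics; ls; python3 - <<'E'
from bench import *
import cv2, numpy as np
for c in ("top","side"):
    d=capture(c); cv2.imwrite(f"pics/{c}0.png",cv2.resize(d["image"],(800,600)))
    print(c,d["intrinsics"][0],d["R"].round(3).tolist(),d["t"].round(3))
    for q in ("angle1","saddle","pull_knob","check_button_top","scanner_head","spray_can","tape_roll"):
        print(q,[(r["xy"],round(r["conf"],2)) for r in spot_in(c,q)])
print(current_clock(),current_orientation())
E
```

```text
pics
top [429.94937671   0.         278.81113023] [[0.026, -1.0, 0.005], [-0.994, -0.027, -0.104], [0.104, -0.002, -0.995]] [-0.066  0.5    1.186]
angle1 [([358.9, 206.4], 0.82), ([309.8, 270.7], 0.8), ([148.1, 263.1], 0.72), ([319.0, 227.2], 0.69), ([190.7, 285.6], 0.6), ([185.9, 240.2], 0.58), ([357.1, 308.4], 0.57), ([369.5, 241.3], 0.56)]
saddle [([227.4, 147.6], 0.96)]
pull_knob [([228.2, 150.7], 0.95), ([419.6, 224.3], 0.27)]
check_button_top [([115.4, 221.4], 0.43)]
scanner_head [([171.2, 120.1], 0.74)]
spray_can [([445.9, 166.6], 0.9)]
tape_roll [([220.8, 241.4], 0.57)]
side [515.77944509   0.         274.65961688] [[-0.998, -0.057, 0.023], [-0.049, 0.499, -0.865], [0.038, -0.865, -0.501]] [0.47  0.14  1.573]
angle1 [([289.0, 292.8], 0.8), ([291.1, 205.4], 0.74), ([325.2, 225.0], 0.74), ([336.7, 293.8], 0.72), ([278.8, 223.9], 0.6), ([277.4, 239.0], 0.59), ([267.4, 207.1], 0.58), ([326.6, 324.5], 0.56), ([343.6, 209.6], 0.44)]
saddle [([209.3, 273.5], 0.78)]
pull_knob [([209.5, 273.2], 0.78)]
check_button_top [([272.2, 336.1], 0.55)]
scanner_head [([178.2, 245.7], 0.59)]
spray_can [([239.4, 162.5], 0.85), ([283.6, 185.6], 0.52)]
tape_roll [([291.1, 264.5], 0.97)]
0.8 [ 9.88410189e-01  1.51806773e-01  1.10385236e-05 -4.51526470e-05]
```

View pics/top0.png

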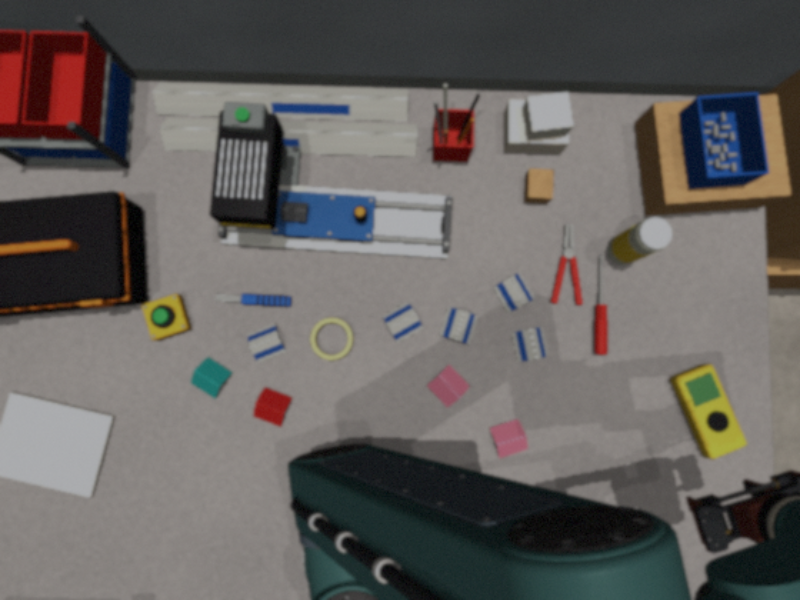

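View pics/side0.png

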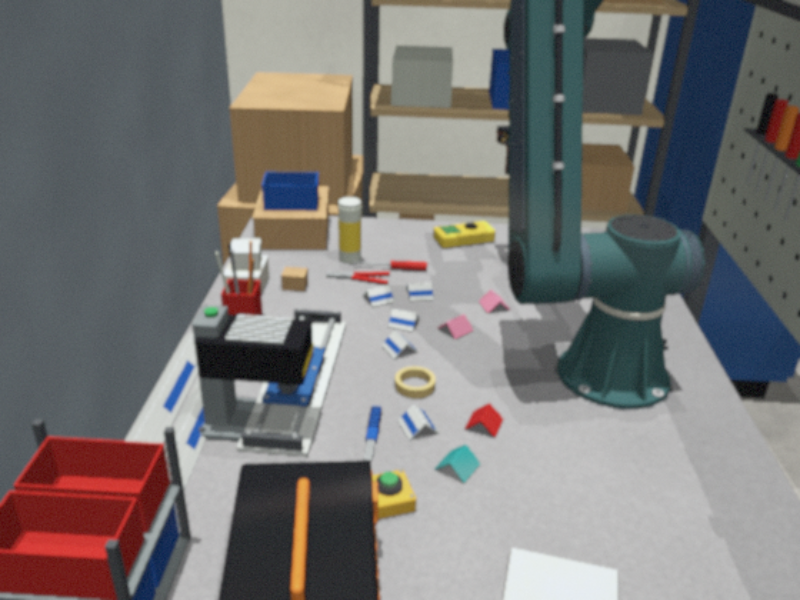

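```bash
cat > h.py <<'E'
from bench import *
import cv2, numpy as np
def quat(phi):  # tool down, fingers closing along world angle phi
    a=(phi+np.pi/2)/2; return [np.cos(a),np.sin(a),0,0]
def best_quat(p,phi,j6=0.0):
    c=[]
    for k in (-1,0,1):
        q=quat(phi+k*np.pi); j=inverse_kinematics(p,q)
        if j is not None: c.append((abs(j[5]),q))
    return min(c,key=lambda t:t[0])[1]
def cloud(d):
    K=d["intrinsics"]; z=d["range_z"].astype(float); v,u=np.mgrid[:z.shape[0],:z.shape[1]]
    P=np.stack([(u-K[0,2])/K[0,0]*z,(v-K[1,2])/K[1,1]*z,z],-1)
    W=(P-d["t"])@d["R"]; W[z==0]=np.nan; return W
def px(d,uv,z):  # pixel onto the plane of height z
    K=d["intrinsics"]; r=d["R"].T@np.array([(uv[0]-K[0,2])/K[0,0],(uv[1]-K[1,2])/K[1,1],1]); o=-d["R"].T@d["t"]
    return o+r*(z-o[2])/r[2]
def tent(W,m):
    """fit roof z = h - |n.(p-c)| to the points: yaw of ridge, centre, ridge height"""
    from scipy.optimize import least_squares
    p=W[m]; p=p[np.isfinite(p).all(1)]; med=np.median(p,0)
    p=p[(np.hypot(*(p-med)[:,:2].T)<.05)&(p[:,2]>med[2]-.035)&(p[:,2]<med[2]+.035)]
    best=None
    for f in np.arange(0,np.pi,np.pi/6):
        s=least_squares(lambda s:(s[2]-np.abs(-np.sin(s[0])*p[:,0]+np.cos(s[0])*p[:,1]-s[1]))-p[:,2],
            [f,-np.sin(f)*med[0]+np.cos(f)*med[1],med[2]+.012],loss="soft_l1",f_scale=.002)
        if best is None or s.cost<best.cost: best=s
    f,off,h=best.x; t=np.array([np.cos(f),np.sin(f)]); n=np.array([-t[1],t[0]])
    al=p[:,:2]@t; lo,hi=np.percentile(al,[1.5,98.5])
    return dict(yaw=(f+np.pi/2)%np.pi-np.pi/2,c=t*(lo+hi)/2+n*off,h=h,len=hi-lo,res=np.sqrt(2*best.cost/len(p)),n=len(p))
def angles(cam,zr=(.02,.055),conf=.2):
    d=capture(cam); W=cloud(d); out=[]; hsv=cv2.cvtColor(d["image"],cv2.COLOR_BGR2HSV)
    for r in silhouettes(cam,"angle1"):
        m=r["region"]
        if r["conf"]<conf or m.sum()<30: continue
        k=cv2.erode(m.astype(np.uint8),np.ones((3,3)))>0
        hv=hsv[m]; blue=((hv[:,0]>100)&(hv[:,0]<125)&(hv[:,1]>90)).mean(); grey=(hv[:,1]<70).mean()
        try: t=tent(W,m)
        except Exception as e: continue
        t.update(blue=blue,grey=grey,conf=r["conf"],xy=r["xy"]); out.append(t)
    return d,W,out
def show(o):
    for t in o: print(np.round(t["xy"]),"c",t["c"].round(4),"yaw %.3f h %.4f len %.3f res %.4f n %d blue %.2f grey %.2f conf %.2f"%tuple(t[k] for k in("yaw","h","len","res","n","blue","grey","conf")))
E
python3 - <<'E'
from h import *
d,W,o=angles("top"); show(o)
print("bench z",np.nanmedian(W[260:300,430:480,2]))
for q in ("pull_knob","check_button_top"):
    for r in silhouettes("top",q): print(q,r["xy"],r["region"].sum(),np.nanmedian(W[r["region"]],0).round(4))
hsv=cv2.cvtColor(d["image"],cv2.COLOR_BGR2HSV)
for nm,m in (("orange",(hsv[...,0]>8)&(hsv[...,0]<22)&(hsv[...,1]>140)&(W[...,2]>.07)&(W[...,2]<.12)),("green",(hsv[...,0]>45)&(hsv[...,0]<80)&(hsv[...,1]>110)&(W[...,2]<.08))):
    n,l,s,c=cv2.connectedComponentsWithStats(m.astype(np.uint8))
    for i in range(1,n):
        if s[i,4]>15: print(nm,c[i].round(1),s[i,4],np.nanmedian(W[l==i],0).round(4),px(d,c[i],.09 if nm=="orange" else .054).round(4))
# blue plate direction
m=(hsv[...,0]>100)&(hsv[...,0]<120)&(hsv[...,1]>130)&(W[...,2]>.03)&(W[...,2]<.05)
n,l,s,c=cv2.connectedComponentsWithStats(m.astype(np.uint8)); i=1+s[1:,4].argmax(); print("plate",cv2.minAreaRect(W[l==i][:,:2].astype(np.float32)))
E
```

```text
[317. 227.] c [ 0.4523 -0.1721] yaw -0.272 h 0.0344 len 0.058 res 0.0020 n 461 blue 0.22 grey 0.73 conf 0.98
[370. 239.] c [ 0.419  -0.3155] yaw 0.210 h 0.0347 len 0.057 res 0.0019 n 429 blue 0.23 grey 0.72 conf 0.95
[359. 206.] c [ 0.5221 -0.2832] yaw 0.539 h 0.0346 len 0.059 res 0.0023 n 449 blue 0.20 grey 0.73 conf 0.80
[283. 225.] c [ 0.457 -0.06 ] yaw -1.014 h 0.0345 len 0.056 res 0.0019 n 432 blue 0.22 grey 0.72 conf 0.71
[147. 265.] c [0.3369 0.3152] yaw 1.041 h 0.0342 len 0.059 res 0.0021 n 483 blue 0.00 grey 0.07 conf 0.71
[314. 270.] c [ 0.3332 -0.1538] yaw 0.770 h 0.0344 len 0.057 res 0.0020 n 475 blue 0.00 grey 0.06 conf 0.70
[192. 285.] c [0.2831 0.1922] yaw 1.231 h 0.0341 len 0.057 res 0.0019 n 462 blue 0.00 grey 0.00 conf 0.69
[357. 307.] c [ 0.2335 -0.274 ] yaw -1.252 h 0.0347 len 0.058 res 0.0020 n 465 blue 0.00 grey 0.01 conf 0.64
[187. 239.] c [0.4083 0.21  ] yaw -1.149 h 0.0343 len 0.060 res 0.0022 n 488 blue 0.19 grey 0.75 conf 0.63
[114. 221.] c [0.4539 0.4063] yaw -0.599 h 0.0582 len 0.026 res 0.0031 n 98 blue 0.00 grey 0.00 conf 0.51
[449. 166.] c [ 0.6177 -0.506 ] yaw 0.454 h 0.1786 len 0.057 res 0.0060 n 651 blue 0.00 grey 0.69 conf 0.47
bench z -0.00025436691645441866
pull_knob [228.5, 151.1] 2184 [0.657  0.0985 0.0396]
check_button_top [115.8, 220.4] 80 [0.4529 0.4052 0.0526]
orange [ 71.  189.4] 674 [0.5074 0.4675 0.1032] [0.5317 0.5052 0.09  ]
orange [251.6 148.3] 36 [0.6575 0.0261 0.0898] [0.6572 0.026  0.09  ]
green [112.3 220.7] 115 [0.4529 0.4048 0.0517] [0.4533 0.4033 0.054 ]
plate ((0.6595649123191833, 0.09916780889034271), (0.19026297330856323, 0.0863441601395607), 87.70857238769531)
```

```bash
python3 - <<'E'
from h import *
d=capture("top"); cv2.imwrite("pics/crop1.png",cv2.resize(d["image"][120:330,130:410],(800,600),interpolation=cv2.INTER_CUBIC))
E
```

```text
(no output)
```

View pics/crop1.png

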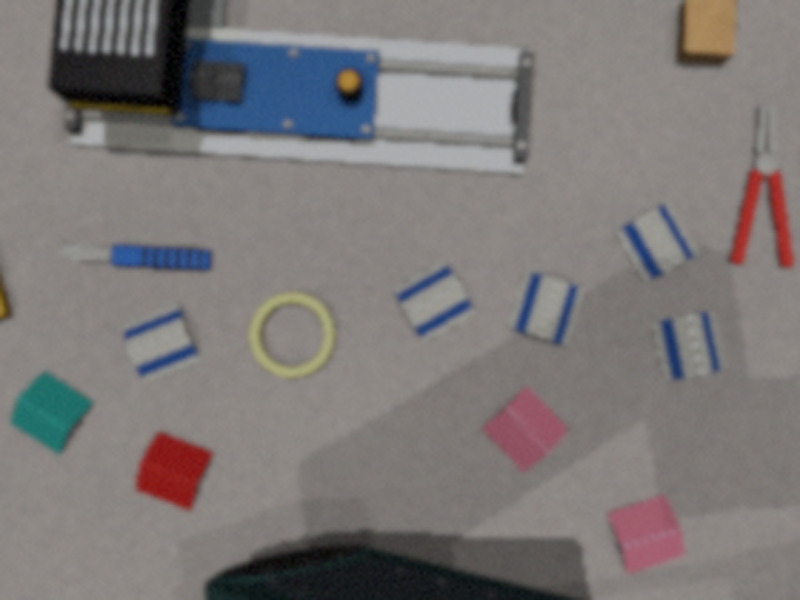

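Five bare-aluminium angles with blue strips (top-camera px 187,239; 283,225; 317,227; 359,206; 370,239) fit the description. The pink (314,270; 357,307), red (192,285) and turquoise (147,265) ones are look-alikes. The knob is at (251,148), with the saddle left of it and clear of the head. I'll draw the carriage out first.

```bash
cat >> h.py <<'E'
def knob():
    d=capture("top"); W=cloud(d); hsv=cv2.cvtColor(d["image"],cv2.COLOR_BGR2HSV)
    m=(hsv[...,0]>8)&(hsv[...,0]<22)&(hsv[...,1]>140)&(W[...,2]>.075)&(W[...,2]<.1)&(W[...,0]>.55)&(W[...,1]<.25)
    n,l,s,c=cv2.connectedComponentsWithStats(m.astype(np.uint8)); i=1+s[1:,4].argmax()
    return px(d,c[i],.09)[:2],d,W
E
python3 - <<'E'
from h import *
k,d,W=knob(); print(k)
f=np.radians(87.7); u=np.array([np.cos(f),np.sin(f)])
q=best_quat([*k,.15],f-np.pi/2); print(q,inverse_kinematics([*k,.056],q))
move_gripper(.06)
move_ptp([*k,.16],q); print(current_position())
print(servo_line([*k,.057],q,rate=.1,contact_N=6),current_position())
move_gripper(.0); print("gap",current_finger_gap(),current_grip_force())
print(servo_line([*(k-.21*u),.057],q,rate=.06,contact_N=10),current_position(),current_force())
p=current_position(); 
move_gripper(.05); print("after",current_position(),current_force())
p=current_position(); servo_line([p[0],p[1],.2],q,rate=.2)
print(knob()[0],current_clock())
E
```

```text
[0.65632316 0.02555135]
[np.float64(0.7211559444851577), np.float64(0.6927727648614083), 0, 0] [-6.61812520e-02  5.72677386e-01  1.51326478e+00 -4.44089210e-16
  1.05565049e+00 -2.60386792e-02]
[0.65637532 0.02453701 0.16007093]
False [0.65704544 0.02551728 0.05776015]
gap 0.0006441813787336515 4.444865989498794
False [ 0.64791069 -0.18415307  0.05700085] [ 0.26848981  0.68547088 -0.66919605]
after [ 0.6479063  -0.18428492  0.05699184] [0.29110834 0.04502039 0.21938631]
[ 0.83935529 -0.52879294] 12.075
```

```bash
python3 - <<'E'
from h import *
a=capture("top"); w=capture("wrist")
cv2.imwrite("pics/b.png",np.hstack([cv2.resize(a["image"],(400,300)),cv2.resize(w["image"],(400,300))]))
print(w["R"].round(3),w["t"].round(3),-w["R"].T@w["t"],current_position(),current_finger_gap())
E
```

```text
[[ 0.999 -0.041 -0.003]
 [-0.038 -0.96   0.278]
 [-0.014 -0.277 -0.961]] [-0.653 -0.187  0.357] [ 0.65068832 -0.10722588  0.39300683] [ 0.64677427 -0.18387295  0.19807261] 0.05011126235669268
```

View pics/b.png

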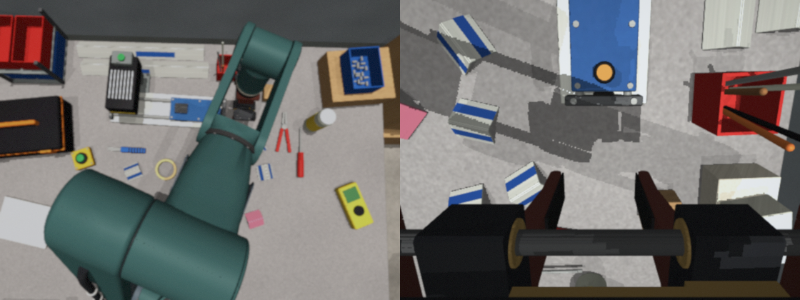

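```bash
cat >> h.py <<'E'
def knobw():
    d=capture("wrist"); W=cloud(d); hsv=cv2.cvtColor(d["image"],cv2.COLOR_BGR2HSV)
    m=(hsv[...,0]>8)&(hsv[...,0]<22)&(hsv[...,1]>140)&(W[...,2]>.08)&(W[...,2]<.1)
    n,l,s,c=cv2.connectedComponentsWithStats(m.astype(np.uint8)); i=1+s[1:,4].argmax()
    return px(d,c[i],.09)[:2],s[i],d,W
E
python3 - <<'E'
from h import *
k,s,d,W=knobw(); print(k,s,current_clock())
f=np.radians(87.7); u=np.array([np.cos(f),np.sin(f)])
# look from above at standoff, arm's camera sits +y of tool
q=best_quat([.65,-.1,.3],f-np.pi/2)
move_ptp([.653,-.11,.25],q)
k,s,d,W=knobw(); print(k,s,current_position())
cv2.imwrite("pics/c.png",d["image"])
d2,W2,o=angles("wrist"); show(o)
hsv=cv2.cvtColor(d2["image"],cv2.COLOR_BGR2HSV)
m=(hsv[...,0]>100)&(hsv[...,0]<120)&(hsv[...,1]>130)&(W2[...,2]>.033)&(W2[...,2]<.047)&(abs(W2[...,0]-.65)<.08)
P=W2[m][:,:2]; print("plate",cv2.minAreaRect(P.astype(np.float32)))
b=W2[(abs(W2[...,0]-k[0])<.03)&(W2[...,2]>.045)&(W2[...,2]<.085)&(W2[...,1]>k[1]+.06)]
print(len(b)); 
if len(b)>100: print(np.percentile(b,[2,50,98],axis=0).round(4))
E
```

```text
[ 0.65538311 -0.10560806] [275  90  22  23 406] 12.225
[ 0.65527845 -0.10599921] [271 168  19  19 276] [ 0.65271798 -0.10994799  0.24949838]
[ 33. 211.] c [ 0.3359 -0.152 ] yaw 0.773 h 0.0364 len 0.058 res 0.0012 n 2168 blue 0.00 grey 0.02 conf 0.93
[  7. 293.] c [ 0.2567 -0.2733] yaw -1.238 h 0.0164 len 0.045 res 0.0014 n 330 blue 0.00 grey 0.02 conf 0.83
[130. 216.] c [ 0.455  -0.1716] yaw -0.271 h 0.0365 len 0.059 res 0.0010 n 2102 blue 0.32 grey 0.66 conf 0.82
[120. 126.] c [ 0.4587 -0.0592] yaw -1.021 h 0.0365 len 0.059 res 0.0012 n 2613 blue 0.32 grey 0.67 conf 0.74
[179. 279.] c [ 0.5173 -0.2672] yaw 0.535 h 0.0202 len 0.053 res 0.0013 n 324 blue 0.28 grey 0.72 conf 0.71
plate ((0.6583064794540405, -0.031691305339336395), (0.20044925808906555, 0.08763574063777924), 87.75112915039062)
2048
[[6.427e-01 4.000e-04 5.600e-02]
 [6.609e-01 2.510e-02 6.600e-02]
 [6.794e-01 4.840e-02 7.380e-02]]
```

View pics/c.png

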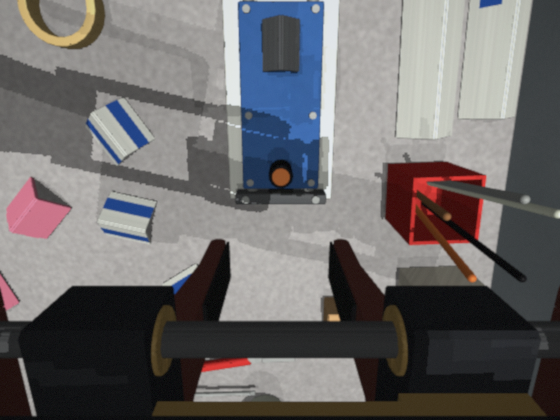

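The wrist picture shows the carriage drawn out: knob (281,176) at the front bar and saddle at (281,43). The gap read about 0 during the pull, though, so I'll test the knob grip here at the stop.

```bash
python3 - <<'E'
from h import *
k=np.array([.6553,-.106]); f=np.radians(87.6)
q=best_quat([*k,.15],f-np.pi/2)
move_gripper(.06)
servo_line([*k,.2],q,rate=.2); servo_line([*k,.057],q,rate=.15,contact_N=6); print(current_position())
for g in (.03,.02,.0):
    move_gripper(g); print(g,current_finger_gap(),current_grip_force(),current_force())
sleep(.3); print(current_finger_gap(),current_grip_force())
d=capture("side"); cv2.imwrite("pics/e.png",cv2.resize(d["image"][130:330,140:340],(600,600)))
w=capture("wrist"); cv2.imwrite("pics/f.png",w["image"])
E
```

```text
[ 0.65631155 -0.10628354  0.05818089]
0.03 0.029882132044549863 0.0 [-0.53656672 -0.57019763  0.39479426]
0.02 0.023134039196589122 30.000198483467102 [-0.36797553 -0.01562026 -0.50566876]
0.0 0.023481023281655026 30.000033974647522 [-0.41865543  1.28256298  0.22565963]
0.02329147564753604 30.00002145767212
```

View pics/e.png

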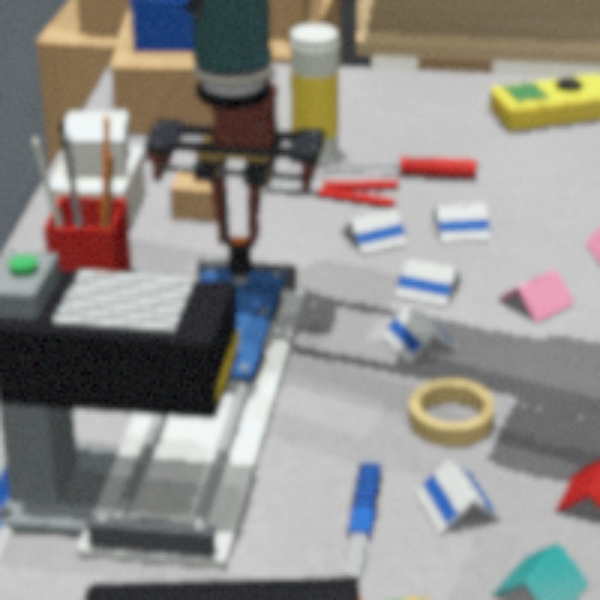

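View pics/f.png

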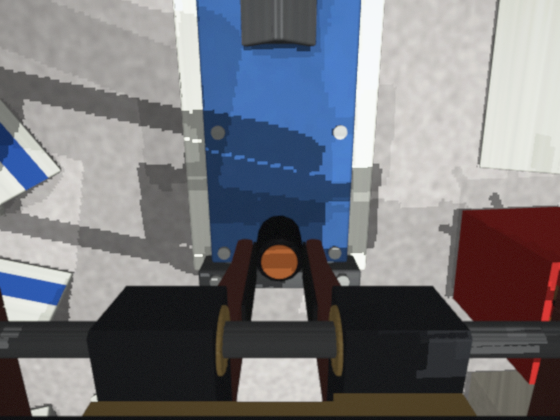

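```bash
python3 - <<'E'
from h import *
k,s,d,W=knobw(); print("disc",k,s)
P=W[s[1]:s[1]+s[3],s[0]:s[0]+s[2]].reshape(-1,3); print(np.nanmedian(P,0))
K=d["intrinsics"]
def proj(X): c=d["R"]@np.array(X)+d["t"]; return (K@c/c[2])[:2].round(1)
p=current_position(); print(p,"tcp",proj(p),"grasp",proj([p[0],p[1],p[2]+.019]),"top@.09",proj([p[0],p[1],.09]))
f=np.radians(87.6); u=np.array([np.cos(f),np.sin(f)])
q=current_orientation()
for s_ in (.04,0,-.008):
    t=np.array([.6553,-.106])+s_*u
    print(s_,servo_line([*t,p[2]],q,rate=.05,contact_N=12),current_position(),current_finger_gap(),current_force(),knobw()[0])
E
```

```text
disc [ 0.65530165 -0.10651585] [ 261  244   37   36 1030]
[ 0.65539017 -0.10551452  0.09203273]
[ 0.65511871 -0.1059742   0.05695003] tcp [278.5 236.6] grasp [278.5 249.4] top@.09 [278.4 260.6]
0.04 False [ 0.65673378 -0.06487878  0.05692607] 0.023630580920976346 [-3.24729543  2.28605344  2.44513684] [ 0.65690952 -0.06538215]
0 False [ 0.65515851 -0.10606595  0.05689969] 0.02320126487919321 [-3.0769678   2.76766644  2.39014661] [ 0.65533247 -0.1065256 ]
-0.008 True [ 0.6551158  -0.10579836  0.05688041] 0.02352202253663194 [0.5606557  2.86753256 4.46626956] [ 0.65534161 -0.10645241]
```

```bash
cat >> h.py <<'E'
F=np.radians(87.7); U=np.array([np.cos(F),np.sin(F)]); S=np.array([.6605,.0242]); V=[.5,-.05,.24]
QS=quat(F)  # placing orientation
DZ=.012     # TCP above the angle's underside when gripped
def real(o): return [t for t in o if t["blue"]>.08 and t["grey"]>.4 and .026<t["h"]<.045]
def pick(exp):
    q=best_quat([*exp,.2],0) if False else None
    move_gripper(.08)
    # hover with a rough yaw, look, correct
    q=best_quat([*exp[:2],.2],exp[2]); move_ptp([*exp[:2],.2],q)
    d,W,o=angles("wrist"); o=sorted(real(o),key=lambda t:np.hypot(*(t["c"]-exp[:2])))
    if not o: print("nothing seen"); return None
    t=o[0]; show([t])
    if np.hypot(*(t["c"]-exp[:2]))>.03: print("moved"); return None
    q=best_quat([*t["c"],.2],t["yaw"]); servo_line([*t["c"],.06],q,rate=.25)
    hit=servo_line([*t["c"],DZ],q,rate=.12,contact_N=6); z=current_position()[2]
    move_gripper(.05); g=current_finger_gap(); print("hit",hit,"z",z,"gap",g,current_grip_force())
    servo_line([*t["c"],.2],q,rate=.25); print("lifted gap",current_finger_gap())
    return g
def place(i,via=True):
    if via: move_ptp(V,QS)
    zt=.0457+.0071*i+DZ
    move_ptp([*S,zt+.06],QS); print("above gap",current_finger_gap(),current_grip_force())
    d,W,o=angles("wrist"); show([t for t in o if t["blue"]>.05])
    print("tcp",current_position())
def lower(i):
    zt=.0457+.0071*i+DZ
    hit=servo_line([*S,zt+.0005],QS,rate=.06,contact_N=5); print("hit",hit,current_position()-[*S,zt],current_force())
    move_gripper(.074)
    servo_line([*S,zt+.08],QS,rate=.2)
    d,W,o=angles("wrist"); show([t for t in o if t["blue"]>.05]); print("clock",current_clock())
E
python3 - <<'E'
from h import *
move_gripper(.05); p=current_position(); servo_line([p[0],p[1],.2],rate=.25)
print("V",inverse_kinematics(V,QS),inverse_kinematics([*S,.06],QS),inverse_kinematics([*S,.06],quat(F+np.pi)))
if pick(np.array([.4587,-.0592,-1.02])): place(0)
E
```

```text
V [-2.37218103e-01  1.72997760e-01  1.64690136e+00 -4.44089210e-16
  1.32169353e+00 -1.76787186e+00] [-6.78121729e-02  5.73073536e-01  1.50011898e+00 -4.44089210e-16
  1.06840014e+00 -1.59846593e+00] [-6.78121729e-02  5.73073536e-01  1.50011898e+00 -4.44089210e-16
  1.06840014e+00  1.54312673e+00]
[277. 172.] c [ 0.4587 -0.0598] yaw -1.023 h 0.0366 len 0.057 res 0.0009 n 2895 blue 0.34 grey 0.66 conf 0.79
hit False z 0.012882912199841931 gap 0.04980248331461254 0.0
lifted gap 0.04994125480933774
above gap 0.049953908726296924 0.0
tcp [0.66037047 0.02337845 0.11934308]
```

```bash
python3 - <<'E'
from h import *
move_ptp([.4587,-.0598,.2],best_quat([.4587,-.0598,.2],-1.023)); print(current_position(),current_orientation(),quat(-1.023),current_joint_pos())
d,W,o=angles("wrist"); show(o); cv2.imwrite("pics/g.png",d["image"])
K=d["intrinsics"]
def proj(X): c=d["R"]@np.array(X)+d["t"]; return (K@c/c[2])[:2].round(1)
p=current_position(); print(proj([p[0],p[1],.035]),proj(p))
E
```

```text
[ 0.45889319 -0.05985346  0.2001656 ] [9.62651994e-01 2.70741711e-01 2.25763781e-04 1.12759190e-04] [np.float64(0.9627238137089861), np.float64(0.27048633702578284), 0, 0] [-2.79177270e-01  1.49690111e-01  1.78111441e+00  4.85480773e-05
  1.21028547e+00  7.43275055e-01]
[331. 385.] c [ 0.2405 -0.2724] yaw -1.240 h 0.0313 len 0.058 res 0.0013 n 1321 blue 0.00 grey 0.03 conf 0.96
[359. 224.] c [ 0.4553 -0.1725] yaw -0.272 h 0.0366 len 0.056 res 0.0010 n 2372 blue 0.34 grey 0.65 conf 0.92
[277. 172.] c [ 0.4589 -0.0601] yaw -1.024 h 0.0365 len 0.058 res 0.0009 n 2985 blue 0.32 grey 0.67 conf 0.83
[ 20. 187.] c [0.2848 0.1904] yaw 1.234 h 0.0360 len 0.057 res 0.0013 n 2111 blue 0.00 grey 0.01 conf 0.77
[30. 80.] c [0.411  0.2084] yaw -1.158 h 0.0364 len 0.057 res 0.0010 n 3581 blue 0.33 grey 0.65 conf 0.68
[466. 223.] c [ 0.5246 -0.2825] yaw 0.533 h 0.0365 len 0.058 res 0.0011 n 2635 blue 0.32 grey 0.67 conf 0.64
[295. 297.] c [ 0.3361 -0.1527] yaw 0.781 h 0.0365 len 0.057 res 0.0013 n 2067 blue 0.00 grey 0.04 conf 0.62
[425. 281.] c [ 0.4423 -0.2926] yaw 0.281 h 0.0189 len 0.011 res 0.0010 n 101 blue 0.31 grey 0.66 conf 0.41
[279.1 178.9] [279.4 236.5]
```

View pics/g.png

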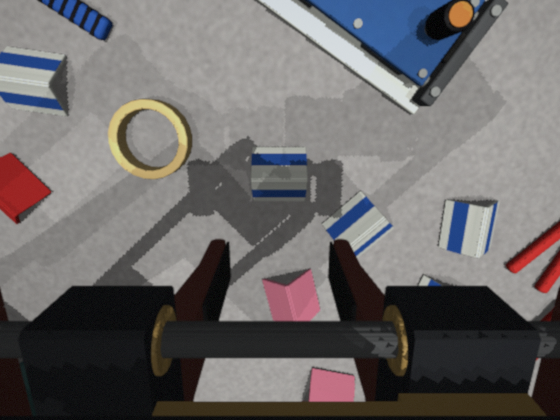

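```bash
python3 - <<'E'
from h import *
c=np.array([.4588,-.0600]); q=best_quat([*c,.2],-1.023)
move_gripper(.08); print(current_finger_gap())
print(servo_line([*c,.012],q,rate=.15,contact_N=6),current_position())
for g in (.07,.064,.06,.057,.05):
    move_gripper(g); print(g,current_finger_gap(),current_grip_force(),current_clock())
    if current_grip_force()>5: break
w=capture("wrist"); s=capture("side")
cv2.imwrite("pics/i.png",np.hstack([cv2.resize(w["image"],(400,300)),cv2.resize(s["image"][150:270,220:380],(400,300))]))
E
```

```text
0.07984697441205486
False [ 0.4594306  -0.06015936  0.01256516]
0.07 0.06989109961178556 0.0 32.1583
0.064 0.06426069391243132 0.0 32.5
0.06 0.06028863845632111 0.0 32.8083
0.057 0.056846363346683734 0.0 33.1
0.05 0.050464799257198996 0.0 33.4583
```

View pics/i.png

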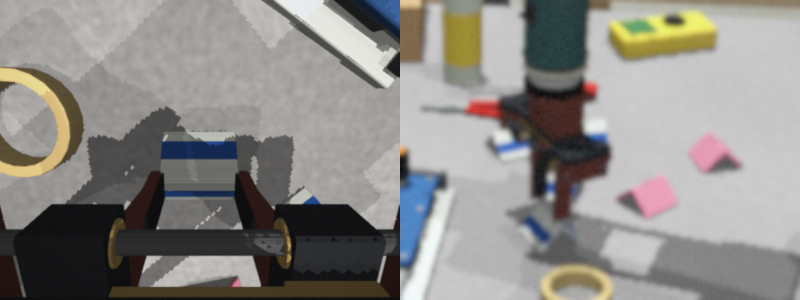

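```bash
python3 - <<'E'
from h import *
p=current_position(); move_gripper(.08); q=current_orientation(); servo_line([p[0],p[1],.15],rate=.25)
c=[.55,-.03]; q=best_quat([*c,.15],0.)
move_ptp([*c,.15],q); 
for g in (0.,.06,.08):
    move_gripper(g)
    d=capture("wrist"); W=cloud(d); p=current_position()
    if g: 
        m=(W[...,2]>p[2]-.04)&(abs(W[...,0]-c[0])<.08); m[:200]=0; m&=(np.linalg.norm(W-p,axis=-1)<.06)
        print("cloud near tips zmin rel tcp",(np.nanpercentile(W[m][:,2],[0.5,5,50])-p[2]).round(4), W[m].shape)
    try: print(g,servo_line([*c,-.02],q,rate=.1,contact_N=5),current_position(),current_force())
    except Exception as e: print(e); print(g,servo_line([*c,.0],q,rate=.1,contact_N=5),current_position(),current_force())
    servo_line([*c,.15],q,rate=.3)
print(current_clock())
E
```

```text
0.0 False [ 0.55052529 -0.0300917  -0.01946598] [ 0.11241326  0.03505943 -0.13564757]
cloud near tips zmin rel tcp [0.0323 0.0337 0.0418] (1055, 3)
0.06 False [ 0.55047211 -0.0300686  -0.0194829 ] [-0.44880013 -0.46483829 -0.51828793]
cloud near tips zmin rel tcp [0.0322 0.0332 0.0381] (622, 3)
0.08 True [ 0.54966992 -0.0299626  -0.01924554] [-1.42136936 -0.68423552  5.47568137]
46.2333
```

```bash
python3 - <<'E'
from h import *
c=[.55,-.03]; q=best_quat([*c,.15],0.)
for g in (.06,0.):
    servo_line([*c,.02],q,rate=.3); move_gripper(g); servo_line([*c,-.012],q,rate=.15)
    print(g,servo_line([*c,-.06],q,rate=.02,contact_N=5),current_position(),current_force())
servo_line([*c,.15],q,rate=.3); print(current_clock())
E
```

```text
0.06 True [ 0.54995987 -0.02999248 -0.03114597] [-0.40221701 -0.0229468   6.16745927]
0.0 True [ 0.54997893 -0.03001716 -0.03112737] [-0.37520606  0.18220908  4.7945417 ]
52.4917
```

The bench probe shows the real fingertips sit 31 mm above the reported TCP. The first knob grip only caught the knob's top, and the angle pick missed for the same reason. I'm correcting for that offset.

```bash
sed -i 's/^DZ=.012 .*/DZ=.012-.0307  # reported TCP is 30.7 mm below the real tips (probed on the bench)/; s/zt+.06\]/zt+.08]/' h.py; python3 - <<'E'
from h import *
if pick(np.array([.4588,-.0600,-1.023])): place(0)
E
```

```text
[276. 172.] c [ 0.4587 -0.0598] yaw -1.025 h 0.0366 len 0.058 res 0.0009 n 2953 blue 0.33 grey 0.66 conf 0.69
hit False z -0.017943862928880602 gap 0.05945484021189009 30.000804662704468
lifted gap 0.05991262527158855
above gap 0.059667782029272816 29.999801348894835
[278. 249.] c [0.6616 0.0244] yaw 1.529 h 0.1624 len 0.057 res 0.0008 n 13183 blue 0.34 grey 0.65 conf 0.70
tcp [0.66048247 0.02338135 0.10871446]
```

```bash
python3 - <<'E'
from h import *
lower(0)
if pick(np.array([.455,-.172,-.272])): place(1)
E
```

```text
hit True [-0.00138331  0.00013353  0.0011377 ] [-0.33711863  0.29153539  0.91570804]
clock 63.225
[352. 243.] c [ 0.5243 -0.2821] yaw 0.530 h 0.0365 len 0.058 res 0.0010 n 1769 blue 0.37 grey 0.63 conf 0.97
moved
```

```bash
python3 - <<'E'
from h import *
print(current_position(),current_clock())
d,W,o=angles("wrist",conf=0); show(real(o)); cv2.imwrite("pics/j.png",d["image"])
d,W,o=angles("top",conf=0); show([t for t in o if t["blue"]>.05])
E
```

```text
[ 0.4556047  -0.17166468  0.19977956] 64.9083
[349. 243.] c [ 0.5245 -0.2819] yaw 0.531 h 0.0364 len 0.058 res 0.0015 n 1788 blue 0.36 grey 0.63 conf 0.80
[279. 172.] c [ 0.4545 -0.1718] yaw -0.271 h 0.0366 len 0.058 res 0.0010 n 2958 blue 0.31 grey 0.65 conf 0.80
[283. 287.] c [ 0.4215 -0.3148] yaw 0.215 h 0.0364 len 0.059 res 0.0016 n 2300 blue 0.31 grey 0.68 conf 0.78
[192. 234.] c [0.4257 0.1873] yaw -1.104 h 0.0345 len 0.056 res 0.0020 n 431 blue 0.21 grey 0.71 conf 0.85
[252. 150.] c [0.6594 0.0239] yaw 1.544 h 0.0802 len 0.058 res 0.0019 n 468 blue 0.25 grey 0.71 conf 0.55
[365. 239.] c [ 0.4168 -0.3047] yaw 0.291 h 0.0235 len 0.042 res 0.0019 n 103 blue 0.39 grey 0.57 conf 0.43
```

View pics/j.png

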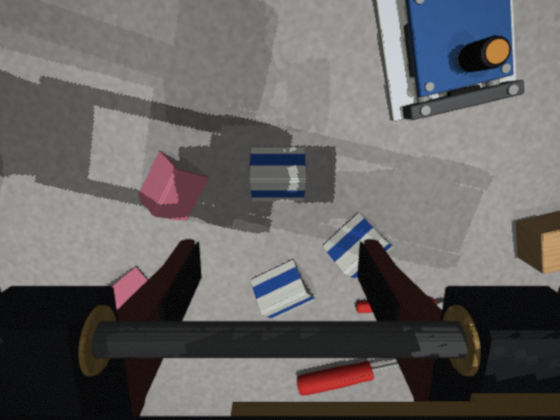

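The angle at (278,172) is still in place; the network simply missed it once. The first angle sits on the saddle, and the far-left one has been knocked about 3 cm to (0.426, 0.187). I'll carry on.

```bash
python3 - <<'E'
import re
s=open('h.py').read()
s=s.replace('''    d,W,o=angles("wrist"); o=sorted(real(o),key=lambda t:np.hypot(*(t["c"]-exp[:2])))
    if not o''','''    for _ in range(3):
        d,W,o=angles("wrist"); o=[t for t in sorted(real(o),key=lambda t:np.hypot(*(t["c"]-exp[:2]))) if np.hypot(*(t["c"]-exp[:2]))<.03]
        if o: break
    if not o''')
# after release, look from higher up
s=s.replace('servo_line([*S,zt+.08],QS,rate=.2)\n    d,W','servo_line([*S,zt+.17],QS,rate=.25)\n    d,W')
open('h.py','w').write(s)
E
python3 - <<'E'
from h import *
if pick(np.array([.4545,-.1718,-.271])): place(1); lower(1)
E
```

```text
[278. 168.] c [ 0.4543 -0.1718] yaw -0.270 h 0.0366 len 0.058 res 0.0010 n 2975 blue 0.33 grey 0.66 conf 0.73
hit False z -0.017951966266019047 gap 0.05970036410024242 30.00004654750228
lifted gap 0.059444005704213196
above gap 0.05965433200652241 29.999966975301504
[282. 252.] c [0.661  0.0243] yaw 1.529 h 0.1693 len 0.058 res 0.0008 n 13316 blue 0.34 grey 0.65 conf 0.79
[279. 179.] c [0.6474 0.0253] yaw 1.532 h 0.0697 len 0.059 res 0.0014 n 2598 blue 0.59 grey 0.41 conf 0.64
tcp [0.66040615 0.02331252 0.11575232]
hit True [-0.00030087  0.0001162   0.00811035] [ 1.83677449 -0.27977319 -0.18342282]
[ 6. 61.] c [ 0.5287 -0.2603] yaw 0.541 h 0.0207 len 0.029 res 0.0013 n 437 blue 0.32 grey 0.67 conf 0.76
[282. 179.] c [0.66   0.0253] yaw 1.532 h 0.0894 len 0.059 res 0.0014 n 3898 blue 0.35 grey 0.64 conf 0.70
clock 73.45
```

```bash
sed -i 's/S=np.array(\[.6605,.0242\])/S=np.array([.6605,.0250])/' h.py; python3 - <<'E'
from h import *
if pick(np.array([.5245,-.282,.531])): place(2); lower(2)
E
```

```text
[275. 171.] c [ 0.5237 -0.2821] yaw 0.529 h 0.0366 len 0.057 res 0.0008 n 2834 blue 0.36 grey 0.63 conf 0.74
hit False z -0.017931160292076226 gap 0.059710638535944834 30.000557731837034
lifted gap 0.0599864605270774
above gap 0.059645635760359 29.99980503693223
[279. 251.] c [0.6604 0.0246] yaw 1.528 h 0.1760 len 0.058 res 0.0008 n 13329 blue 0.34 grey 0.65 conf 0.73
[280. 180.] c [0.6468 0.0254] yaw 1.528 h 0.0762 len 0.059 res 0.0013 n 2465 blue 0.61 grey 0.39 conf 0.64
[256. 165.] c [0.6282 0.0106] yaw -1.509 h 0.0516 len 0.013 res 0.0032 n 58 blue 0.21 grey 0.78 conf 0.59
tcp [0.66042134 0.02384524 0.12270083]
hit True [-0.0003392  -0.00019026  0.00803919] [ 1.44284129  0.14609643 -0.63437395]
[277. 181.] c [0.6601 0.0257] yaw 1.531 h 0.0965 len 0.058 res 0.0008 n 3843 blue 0.34 grey 0.64 conf 0.73
clock 82.4917
```

```bash
python3 - <<'E'
from h import *
if pick(np.array([.4215,-.3148,.215])): place(3); lower(3)
d,W,o=angles("top",conf=0); show([t for t in o if t["blue"]>.05]); 
for r in silhouettes("top","tape_roll")[:2]: print(r["conf"],np.nanmedian(W[r["region"]],0))
E
```

```text
[279. 172.] c [ 0.4214 -0.3147] yaw 0.214 h 0.0366 len 0.058 res 0.0012 n 2992 blue 0.33 grey 0.66 conf 0.82
hit False z -0.01794054741564889 gap 0.0597065704959236 30.000114776194096
lifted gap 0.05964370610179071
above gap 0.05942345576672758 29.999972451478243
[280. 248.] c [0.6604 0.0246] yaw 1.529 h 0.1833 len 0.058 res 0.0008 n 13334 blue 0.33 grey 0.66 conf 0.96
[279. 183.] c [0.6467 0.0264] yaw 1.530 h 0.0832 len 0.058 res 0.0012 n 2432 blue 0.62 grey 0.37 conf 0.91
tcp [0.66022439 0.02381876 0.12980261]
hit True [-0.00031896 -0.00013049  0.0080759 ] [ 1.30957841  0.51308099 -0.72666595]
[280. 181.] c [0.6601 0.0258] yaw 1.531 h 0.1036 len 0.058 res 0.0009 n 3834 blue 0.34 grey 0.64 conf 0.75
clock 91.9333
[244. 146.] c [0.6601 0.0474] yaw 1.508 h 0.1013 len 0.014 res 0.0018 n 112 blue 0.30 grey 0.59 conf 0.67
0.31 [ 0.46633914 -0.45315186  0.02055723]
```

```bash
sed -i 's/    move_gripper(.08)$/    move_gripper(.074)/' h.py; python3 - <<'E'
from h import *
move_ptp(V,QS)
if pick(np.array([.4275,.187,-1.104])): place(4); lower(4)
E
```

```text
[279. 175.] c [0.4274 0.1872] yaw -1.111 h 0.0366 len 0.058 res 0.0009 n 2974 blue 0.33 grey 0.66 conf 0.56
hit False z -0.017995978605350488 gap 0.05974354149971837 29.999724179506302
lifted gap 0.05973896204363486
above gap 0.05942104113766755 29.999938253313303
[280. 180.] c [0.6478 0.0261] yaw 1.531 h 0.0914 len 0.058 res 0.0008 n 2617 blue 0.57 grey 0.43 conf 0.88
[278. 255.] c [0.6615 0.0252] yaw 1.529 h 0.1903 len 0.058 res 0.0008 n 13314 blue 0.33 grey 0.66 conf 0.60
tcp [0.66013959 0.02414383 0.13695785]
hit True [-0.00031364 -0.00010731  0.00808144] [ 1.24688623 -0.44855867 -0.76817752]
clock 104.725
```

```bash
python3 - <<'E'
from h import *
d,W,o=angles("wrist",conf=0); show([t for t in o if t["blue"]>.05])
x=W[(np.abs(W[...,0]-S[0])<.05)&(np.abs(W[...,1]-S[1])<.05)&(W[...,2]>.06)]
for dx in (-.03,-.02,-.01,0,.01,.02,.03):
    y=x[np.abs(x[:,0]-S[0]-dx)<.003]; print(dx,np.percentile(y[:,1],[1,99]).round(4),np.median(y[:,2]).round(4))
cv2.imwrite("pics/k.png",cv2.resize(d["image"][80:290,180:460],(800,600)))
E
```

```text
[276. 183.] c [0.66   0.0257] yaw 1.532 h 0.1106 len 0.058 res 0.0008 n 3877 blue 0.34 grey 0.64 conf 0.74
-0.03 [-0.0237  0.0745] 0.3526
-0.02 [-0.0241  0.0745] 0.3617
-0.01 [-0.013   0.0742] 0.3073
0 [-0.0133  0.0647] 0.3025
0.01 [-0.0137  0.0643] 0.3165
0.02 [-0.0044  0.0545] 0.0905
0.03 [-0.0042  0.0535] 0.0813
```

View pics/k.png

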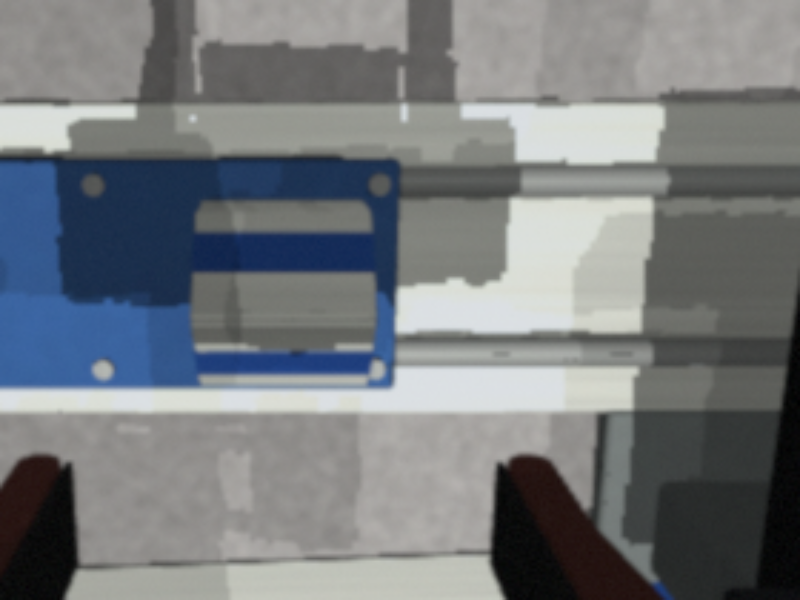

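The nest is tidy: columns 190–376 in the crop, ends flush, ridge 109 mm. Next I'll push home, gripping the knob with the gripper leaning back so it clears the head.

```bash
cat >> h.py <<'E'
from scipy.spatial.transform import Rotation as Rn
def kpose(s,up=0.,th=.35):
    """TCP pose to hold the knob at carriage travel s, tool leaning back from the head"""
    e=np.array([np.sin(F),-np.cos(F),0]); R=Rn.from_rotvec(th*e)*Rn.from_quat(quat(F-np.pi/2))
    G=np.array([.6552,-.1060,.073+up]); G[:2]+=s*U
    return G+(.019+.0307)*R.as_matrix()[:,2],R.as_quat()
E
python3 - <<'E'
from h import *
for s,up in ((0,.12),(0,0),(.1,0),(.2,0),(.2,.1)):
    j=inverse_kinematics(*kpose(s,up)); print(s,up,None if j is None else np.round(j,2))
p=current_position(); servo_line([p[0],p[1],.26],rate=.25)
move_gripper(.06); move_ptp(*kpose(0,.14)); print(current_joint_pos().round(2) if hasattr(current_joint_pos(),'round') else current_joint_pos())
print(servo_line(*kpose(0,0),rate=.12,contact_N=8),current_position()-kpose(0,0)[0])
move_gripper(.0); print("gap",current_finger_gap(),current_grip_force(),current_force(),current_clock())
E
```

```text
0 0.12 [-0.44  0.55  1.37  0.33  1.37 -0.49]
0 0 [-0.44  0.68  1.47  0.35  1.16 -0.57]
0.1 0 [-0.3   0.65  1.52  0.38  1.09 -0.46]
0.2 0 [-0.15  0.64  1.54  0.41  1.03 -0.34]
0.2 0.1 [-0.15  0.53  1.47  0.37  1.21 -0.26]
[-0.44  0.53  1.35  0.33  1.41 -0.48]
False [ 0.00072214 -0.00028253  0.00085527]
gap 0.025531779699565722 30.00027984380722 [-0.82557529 -0.46382931  1.9310302 ] 108.5583
```

```bash
python3 - <<'E'
from h import *
p0=np.array(current_position())
h=servo_line(*kpose(.193),rate=.06,contact_N=10); print(h,(np.array(current_position())-p0)[:2]@U,current_force())
h=servo_line(*kpose(.206),rate=.02,contact_N=8); print(h,(np.array(current_position())-p0)[:2]@U,current_force(),current_finger_gap())
move_gripper(.05); print(current_force())
servo_line(*kpose(.2,.13),rate=.2); print("rise",current_force())
k,s,d,W=knobw(); print("knob",k, (k-np.array([.6553,-.1063]))@U, current_clock())
print((current_position()-0))
d,W,o=angles("side",conf=0); show([t for t in o if t["blue"]>.03])
E
```

```text
False 0.1939130447266062 [-3.86667631 -2.94923255  4.74156115]
True 0.19993437292043803 [-0.52386328 -1.3734375   3.84860044] 0.02535820208691554
[ 0.96931119 -0.30817825  0.50626884]
rise [-0.2377838  -0.71368928  0.01633948]
knob [0.66306242 0.09366138] 0.20011180926094146 113.8
[0.66266093 0.11092619 0.15468938]
[198. 272.] c [0.6697 0.2371] yaw 1.546 h 0.1076 len 0.048 res 0.0019 n 204 blue 0.20 grey 0.74 conf 0.63
```

```bash
python3 - <<'E'
from h import *
move_ptp(V,QS); move_gripper(0.)
b=np.array([.455,.404]); q=best_quat([*b,.2],.7); move_ptp([*b,.2],q)
d=capture("wrist"); W=cloud(d); hsv=cv2.cvtColor(d["image"],cv2.COLOR_BGR2HSV)
m=(hsv[...,0]>45)&(hsv[...,0]<80)&(hsv[...,1]>110)&(W[...,2]>.045)&(W[...,2]<.065)
n,l,s,c=cv2.connectedComponentsWithStats(m.astype(np.uint8)); i=1+s[1:,4].argmax()
print(s[i],np.nanmedian(W[l==i],0),px(d,c[i],.054)); b=px(d,c[i],.054)[:2]
servo_line([*b,.06],q,rate=.25)
h=servo_line([*b,.0472-.0307],q,rate=.03,contact_N=15); print(h,current_position(),current_force())
sleep(.3); print(current_position(),current_force())
d=capture("side"); hsv=cv2.cvtColor(d["image"],cv2.COLOR_BGR2HSV); cv2.imwrite("pics/m.png",cv2.resize(d["image"][130:370,120:420],(750,600)))
servo_line([*b,.2],q,rate=.25); print(current_clock())
E
```

```text
[266 163  30  31 715] [0.45364938 0.40823339 0.05498576] [0.45378136 0.40807648 0.054     ]
True [0.45370982 0.40806178 0.01857983] [0.14042162 0.07623013 5.15584415]
[0.4536874  0.40802807 0.01854965] [-1.21368975 -1.21326353  5.01570664]
121.0917
```

View pics/m.png

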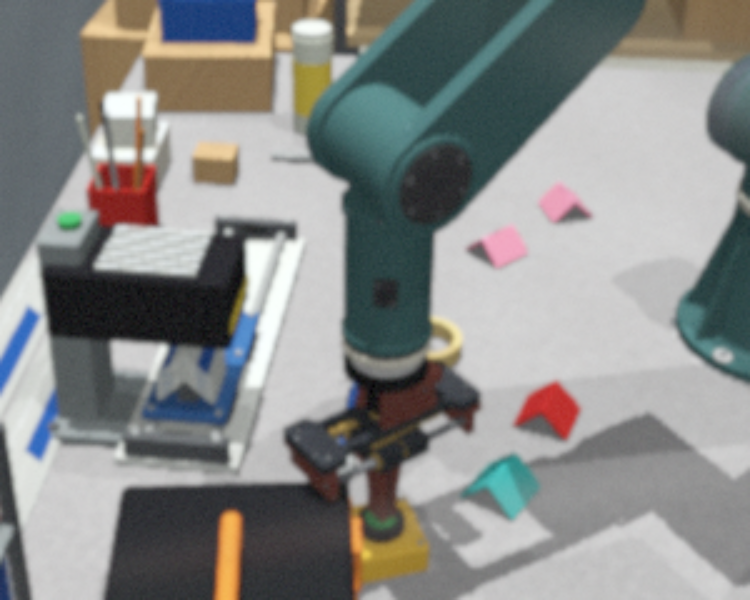

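The picture shows the nest (190,380) under the head and the finger on the green button (380,522), held at 5 N. The travel reading is only about 4.7 mm, so I'll press once more, firmly, to be sure.

```bash
python3 - <<'E'
from h import *
b=np.array([.4537,.4081]); q=current_orientation()
servo_line([*b,.035],q,rate=.25)
for z in (.018,.017,.016):
    h=servo_line([*b,z],q,rate=.02,contact_N=25); sleep(.15); print(z,h,current_position()[2],current_force()[2])
    if h or current_force()[2]>9: break
servo_line([*b,.22],q,rate=.25)
move_ptp(V,QS); move_gripper(.06)
move_ptp(*kpose(.2,.14)); print(knobw()[0])
print(servo_line(*kpose(.2,0),rate=.12,contact_N=8),current_position()-kpose(.2,0)[0])
move_gripper(0.); print("gap",current_finger_gap(),current_grip_force(),current_clock())
E
```

```text
0.018 False 0.018669464809330794 7.737808734052433
0.017 False 0.018570849416098656 14.269984607842273
[0.66311016 0.09355781]
False [ 7.35511385e-04 -6.38254938e-05  8.16549464e-04]
gap 0.025996425319103178 30.00047117471695 130.4917
```

The force climbs to 14 N with no further travel, so the button is fully down. Now I'll draw the carriage out.

```bash
python3 - <<'E'
from h import *
p0=np.array(current_position())
h=servo_line(*kpose(.008),rate=.06,contact_N=10); print(h,(np.array(current_position())-p0)[:2]@U,current_finger_gap(),current_force())
h=servo_line(*kpose(-.006),rate=.02,contact_N=8); print(h,(np.array(current_position())-p0)[:2]@U,current_finger_gap())
move_gripper(.05); servo_line(*kpose(0,.14),rate=.2)
print(knobw()[0])
move_ptp([*S,.24],QS)
d,W,o=angles("wrist",conf=0); show([t for t in o if t["blue"]>.05]); cv2.imwrite("pics/n.png",cv2.resize(d["image"][80:290,180:460],(800,600)))
print(current_clock(),current_force())
E
```

```text
False -0.19303113064974506 0.025352460640298818 [-2.35485689  2.82215664  5.26043362]
True -0.19988761810919756 0.025612328468142723
[ 0.65544473 -0.106106  ]
[278. 182.] c [0.66   0.0257] yaw 1.531 h 0.1106 len 0.058 res 0.0008 n 3508 blue 0.34 grey 0.65 conf 0.78
136.9583 [-0.24072823  0.62536239  0.13105823]
```

View pics/n.png

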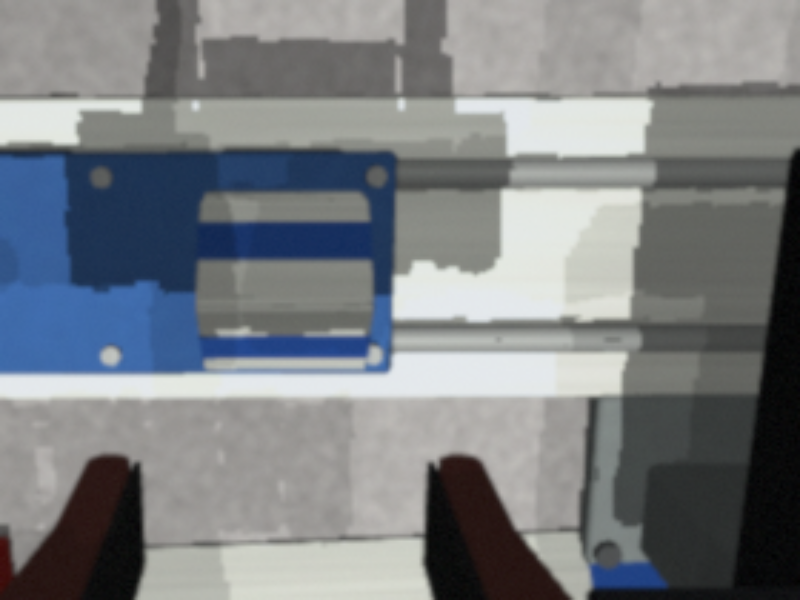

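The carriage is at the front stop. The nest (197–373 in the crop) is unchanged with its ridge at 109 mm, and the robot is clear, so I'm handing in.

```bash
python3 -c "
from bench import *
print(close_job())"
```

```text
the job is handed in; nothing more can be done
None
```

The job is handed in, with no verdict returned: all five angles are nested flush on the saddle, the check was run with the carriage fully home and the button fully down, and the carriage is drawn out to its front stop with the set unchanged.

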